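Hold up a bread roll from the covered griddle with tongs

ROBOT

A 7-joint arm with a two-finger parallel gripper is mounted at the origin on a cart in front of the work surface, level with it; the furniture and walls round the work are solid. World frame = base frame: x ahead of the robot, y to its left, z up, the work surface at z = 0. Lengths are in m, angles in rad, forces in N, time in s.
With the tool pointing down it reaches from about 0.425 to 0.875 m from the base axis. Payload 4.7 kg.
Tool frame: the origin (TCP) lies midway between the tips of the shut fingers; the grasp point (between the pads) lies 19 mm behind it; x points along the fingers, z is the direction in which the jaws open and shut, and the axes are right-handed (so a half turn about x gives the same grasp; the last joint's range is limited). The gripper opens to 87 mm and grips with 3 to 60 N. Pads are 19 mm wide; open, the fingers measure 117 mm over their backs; the gripper's body (75 mm by 190 mm) begins 51 mm behind the grasp point.
Start: joints at [-1.263, 0.321, -0.07, 1.45, 0.023, 1.371, -0.057], TCP at [0.188, 0.622, 0.223] pointing down, gripper open.
Joint ranges: [-2.86, 2.86], [-0.3, 2.09], [-1.38, 1.24], [0.06, 2.45], [-1.56, 4.7], [0.09, 2.05], [-2.69, 2.69]. Speed limits (rad/s): [2.57, 2.57, 3.14, 3.14, 3.14, 3.14, 3.14].

INTERFACE

Orientations are given as a rotation vector (axis times angle).
In Python, from bench import ctrl gives the robot as it stands.
- The arm moves only by the shell command python3 -m pendant 'ROWS' [OPENING] [FORCE]. ROWS is JSON, a list of rows, each an object with "travel": the shift along the tool's x, y, z in m, a list of three; "twist": the turn about the tool's x in rad. In form: [{"travel": [x, y, z], "twist": twist}, ...]. A call has 1 to 10 rows; each row is the pose to reach, as a shift and turn from the pose measured when the call began, along the tool's axes at that moment; what a row does not reach only later rows make up. A row lasts 1/8 s, in which the tool goes at most 62.5 mm and 10.7 degrees, less where a joint would pass 70% of its speed; a pose out of reach is approached as far as the arm can. A call with a gripper value outside its range is refused whole. OPENING is the opening, from -1 (shut) to 1 (fully open), so that 0 is half open, set as the call begins (- or left out, the last holds). The fingers move at their own pace and stop on an object; FORCE is the grip in N (left out, the last holds). Time passes only in rows, so rows that repeat a pose let the fingers close. It gives the time, the measured TCP pose, the force and the opening at its end, in the units of the state.
- ctrl.get_state(): the state, without advancing time (a new reading comes with each control period).
- ctrl.get_image(name): name is "scene" or "top"; returns the picture (384x512x3 uint8, red, green, blue); there is no depth.
- ctrl.camera_model(name): a dict with "K" (3x3 intrinsics, pixels), "rvec" (rotation vector, rad) and "tvec" (3), from world to camera coordinates, as OpenCV has them. Camera axes: x right, y down, z forward; pixel columns grow to the right and rows downward; lengths in m; the calibration is good to about 2 mm. A picture is of the moment at which its call begins. camera_model takes no time and is no camera call.
- ctrl.close_job(): hands the job in, once; it reports no verdict.
The state is a dict: "time": time; "joint_positions": joint angles; "qd": joint speeds; "joint_torque": joint torques, N m; "position": TCP position; "tool_rot": TCP orientation; "ft_force": force on the tool from outside, world axes, zero at the start; "torque": the same for the moment, N m; "grip_width": opening from 0.0 (shut) to 1.0 (fully open).
Only numpy, scipy, OpenCV 4.12 (cv2) and the standard library are available. Lean on these libraries where they do the work, as an engineer would, in place of code of your own. Each camera call takes 0.05 s, during which the arm holds its last target.

TASK

Two bread rolls are warming on the griddle under the steel dome. Lift the dome off by its knob and stand it, rim down and gently, on the bare cooktop clear of the griddle; then pick up the tongs, close them on the pale roll and lift it straight up, at least ten centimetres, so that I can check its underside. Finish holding it still up there over the griddle, in the tongs; the rolls are hot, so never touch them with the fingers, leave the brown roll on the griddle, and do not disturb the griddle, the pepper mill or the salt shaker.

Things in the scene. Friction and masses are not known exactly. Their poses are not given: they have to be found in the camera images.
- griddle: round dark grey cast-iron griddle, 212 mm across, loose, 2.2 kg, on the left or right half of the cooktop (z = 0). Origin: centre of its underside. Cooking face 10 mm up, low rim 18 mm high; a loop handle reaches 142 mm out along its own +x, roughly away from the robot. The rolls stand on its face, about 40 mm either side of the centre along its own y; which is on which side varies.
- dome: loose stainless steel dome, 0.25 to 0.42 kg, 175 mm across, covering both rolls on the griddle's face. Origin: centre of its rim (its underside), z axis up. The shell is 78 mm high, 3 mm thick; a knob on top makes it 114 mm. Standing on the cooktop its origin is at z = 0.
- dome_knob (a point): centre of the dome's black round knob, 103 mm above the dome's rim. The knob is an upright cylinder 31 mm in diameter and 22 mm high on a thin stem; 14 mm of free height lies between the knob's underside and the shell.
- tongs: steel spring tongs, 245 mm long, 0.12 kg, lying on their side on the cooktop, so that the arms lie side by side and close level. Frame of the left arm with the pin: x runs along the middle of the open tongs from the pin (x = -115 mm) to the pads (x = +105 mm), roughly away from the robot; z up; origin on the underside, 16 mm below the arms' middle height.
- tongs_grip (a point): where to hold the tongs: midway between the arms, 85 mm ahead of the pin, at the arms' middle height, 16 mm above what they lie on; they balance about here. Axes as the tongs'. The arms are upright strips 3 mm thick, 20 mm high, with flat black inlays; here they measure 54 mm over the outsides when open, about 44 mm when the pads are shut on a roll. Squeeze them sideways to close.
- tongs_jaw (a joint): angle by which the right arm is closed toward the left one: 0 = open (pads 74 mm apart), about 0.12 rad = shut on a roll (48 mm apart), 0.3 = stop. A spring opens them: at the grip it takes about 6 N to begin closing, 8 N when shut on a roll. Squeezed with nothing between the pads they shut entirely, so carry them with the arms pressed in only about 4 mm in all.
- tongs_pad_left (a point): middle of the inner face of the left arm's red silicone pad (on the +y side). Pads are upright, flat inside, 38 mm long, 32 mm high, 5 mm thick; their middle lies 135 mm ahead of the grip, at the arms' height, and their rounded ends 24 mm farther. The open pads measure 84 mm over their outsides.
- tongs_pad_right (a point): middle of the inner face of the right arm's red silicone pad (on the -y side), the mirror image. The point to bring to the roll's centre lies midway between the two pads.
- pale_roll: frame of the pale roll (the one to hold up): origin at the centre of its underside.
- pale_roll_center (a point): centre of the pale, cream-coloured bread roll, half-way up: firm, round, 48 mm in diameter, 41 mm high, 35 to 70 g, sides upright from about 10 to 25 mm above its underside.
- brown_roll: frame of the brown roll: origin at the centre of its underside.
- brown_roll_center (a point): centre of the dark brown bread roll, half-way up; same size as the pale one. It stays on the griddle.
- pepper_mill: dark wooden pepper mill, 58 mm wide, 150 mm high, standing behind the work; origin under its base. Leave it alone.
- salt_shaker: glass salt shaker, 44 mm wide, 90 mm high, standing behind the work; origin under its base. Leave it alone.

How it is judged:
By the outcome, as a careful person would: the job done as asked, in the order asked, and still so for the second after the job is handed in, while the arm keeps its last pose, push and grip.
It also fails if it takes over 61 s, if anything falls off the work surface, if the arm or the gripper's body presses on something with over 40 N, if the wrist force passes 120 N, or if a joint passes its speed limit or range.

## Working session

There is one attempt and no reset: what is moved stays moved. The work goes in short steps, Python scripts to look and compute and a shell command to move; the robot and the scene stay as the last step left them, time stands still between calls to the robot, and variables do not carry over. Pictures are saved under pics/ and viewed, and the job is handed in when it is done.

```bash
ls -la; mkdir -p pics
cat > h.py <<'E'
import numpy as np, cv2
from scipy.spatial.transform import Rotation as R
from bench import ctrl
def snap(name,fn):
    im=ctrl.get_image(name); cv2.imwrite('pics/'+fn+'.png',cv2.cvtColor(im,cv2.COLOR_RGB2BGR)); return im
def ray(name,uv,z):
    m=ctrl.camera_model(name);K=np.array(m['K']);Rm=R.from_rotvec(np.array(m['rvec']).ravel()).as_matrix();t=np.array(m['tvec']).ravel()
    c=-Rm.T@t; d=Rm.T@np.linalg.solve(K,np.array([uv[0],uv[1],1.0])); return c+d*(z-c[2])/d[2]
def proj(name,P):
    m=ctrl.camera_model(name)
    p,_=cv2.projectPoints(np.array(P,float).reshape(-1,1,3),np.array(m['rvec'],float),np.array(m['tvec'],float),np.array(m['K'],float),None); return p.reshape(-1,2)
def state():
    s=ctrl.get_state(); Rm=R.from_rotvec(s['tool_rot']).as_matrix()
    print('t',round(s['time'],3),'p',np.round(s['position'],4),'F',np.round(s['ft_force'],1),'g',round(float(s['grip_width']),3)); print(np.round(Rm,3)); print('q',np.round(s['joint_positions'],3)); return s,Rm
def to(target,yawz=None):
    s,Rm=state(); d=Rm.T@(np.array(target)-np.array(s['position'])); print('travel',np.round(d,4))
    if yawz is not None:
        # twist about tool x so tool z axis aligns to world dir yawz (mod pi)
        v=Rm.T@np.array([np.cos(yawz),np.sin(yawz),0]); a=np.arctan2(-v[1],v[2]); print('twist',round(a,3),'or',round(a-np.pi*np.sign(a),3))
E
python3 - <<'E'
from h import *
snap('scene','s0');snap('top','t0');state()
for n in('scene','top'):
    m=ctrl.camera_model(n);Rm=R.from_rotvec(np.array(m['rvec']).ravel()).as_matrix();print(n,-Rm.T@np.array(m['tvec']).ravel(),np.array(m['K'])[0,0])
E
```

```text
total 12
drwxr-xr-x  3 agent agent 4096 Dec  6 22:46 .
drwxr-xr-x 23 root  root  4096 Dec  6 22:46 ..
drwxr-xr-x  2 agent agent 4096 Dec  6 22:46 pics
t 0.1 p [0.1881 0.6216 0.2215] F [-0.   0.8 -0.6] g 0.999
[[-0.    -0.957  0.29 ]
 [-0.002  0.29   0.957]
 [-1.    -0.    -0.002]]
q [-1.263  0.322 -0.07   1.452  0.023  1.371 -0.057]
scene [ 0.13874594 -0.38965555  0.78836717] 399.97984096695774
top [ 0.43161063 -0.04699238  1.20995505] 445.3669599022398
```

View pics/s0.png

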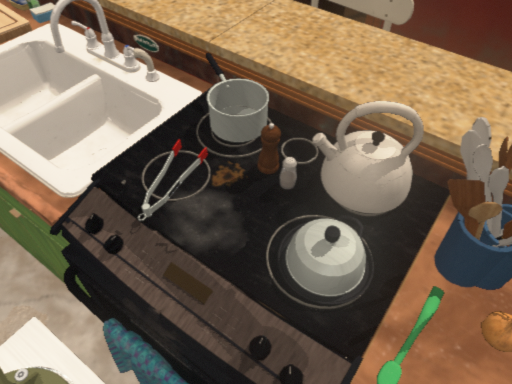

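View pics/t0.png

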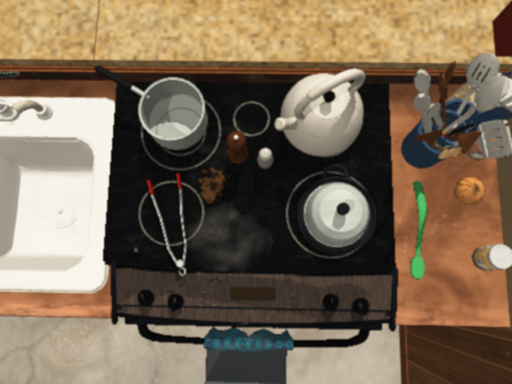

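Run:
```python
import cv2
t=cv2.imread('pics/t0.png')
cv2.imwrite('pics/t0a.png',cv2.resize(t[160:280,130:220],None,fx=5,fy=5,interpolation=cv2.INTER_CUBIC)[:600])
cv2.imwrite('pics/t0b.png',cv2.resize(t[155:265,270:390],None,fx=5,fy=5,interpolation=cv2.INTER_CUBIC))
s=cv2.imread('pics/s0.png')
cv2.imwrite('pics/s0a.png',cv2.resize(s[130:230,130:230],None,fx=6,fy=6,interpolation=cv2.INTER_CUBIC))
cv2.imwrite('pics/s0b.png',cv2.resize(s[200:315,260:390],None,fx=5,fy=5,interpolation=cv2.INTER_CUBIC))
```

```text
(no output)
```

View pics/t0a.png

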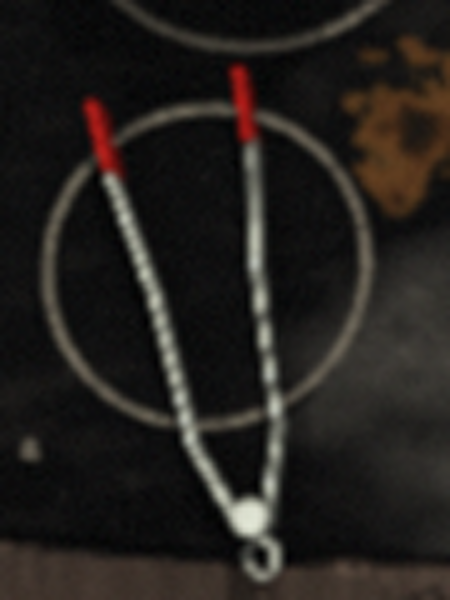

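View pics/t0b.png

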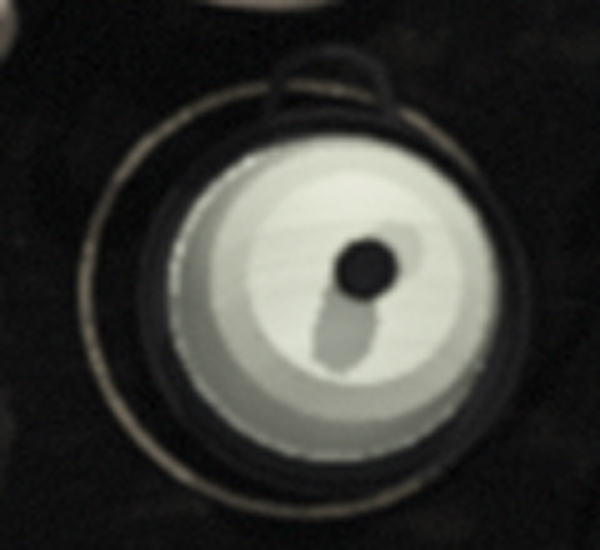

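View pics/s0a.png

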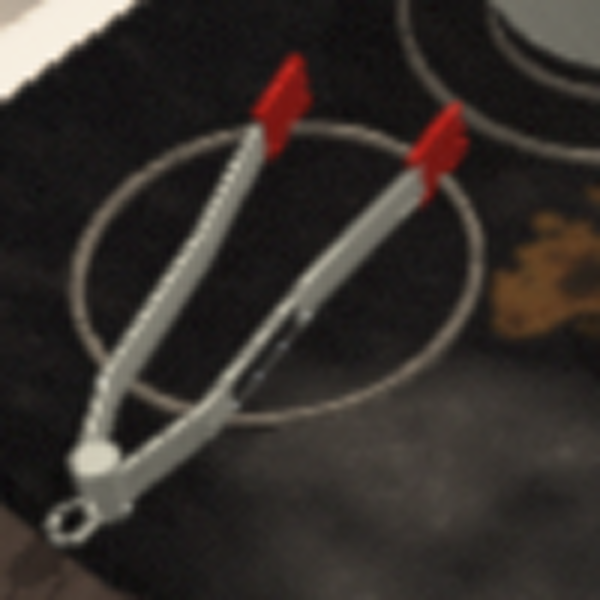

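View pics/s0b.png

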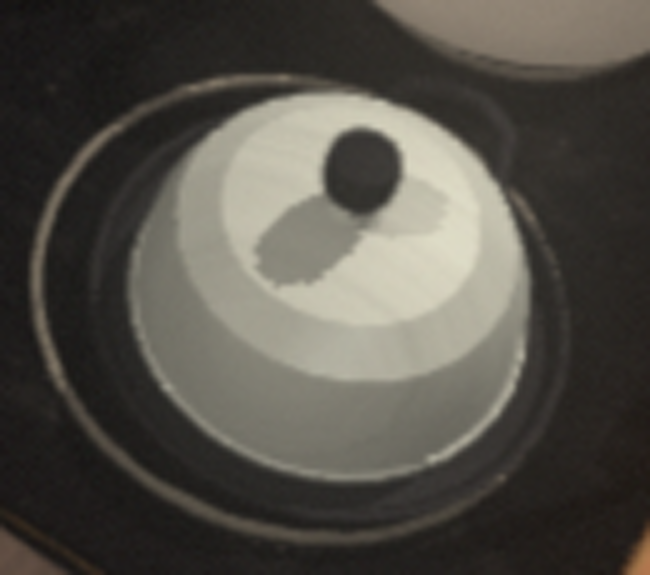

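Run:
```python
from h import *
def P(n,uv,z): r=ray(n,uv,z); print(n,uv,z,np.round(r,4)); return r
k=P('top',(343,208.6),0.124)
k2=P('scene',(333,232.5),0.122)
P('scene',(333,234),0.113)
P('top',(336.6,213.6),0.088)
# dome rim extents
P('top',(304,214),0.01);P('top',(369.3,214),0.01);P('top',(336,246.8),0.01)
# griddle handle end, rim left/right
P('top',(336,164.5),0.012);P('top',(298.5,214),0.018);P('top',(376,214),0.018); P('top',(336,252),0.018)
for nm,uv,z in(('pin',(179.8,263.4),.032),('L',(150.8,188),.032),('R',(178.8,181),.032)):
    P('top',uv,z)
a=ray('top',(150.8,188),.032);b=ray('top',(178.8,181),.032);p=ray('top',(179.8,263.4),.032)
m=(a+b)/2; d=m-p; print('len',np.hypot(d[0],d[1]),'open',np.hypot(*(a-b)[:2]),'yaw',np.arctan2(d[1],d[0]),'perp',np.arctan2((a-b)[1],(a-b)[0])-np.pi/2)
g=p+d/np.hypot(d[0],d[1])*.085; print('grip',g)
# scene check: pin top (95,455)/6
P('scene',(130+95/6,130+457/6),.032)
P('scene',(130+437/6,130+130/6),.032);P('scene',(130+275/6,130+85/6),.032)
# obstacles
P('top',(237,156),0); P('top',(265,158),0.09);P('top',(262,166),0.0)
P('top',(237,140),0.15)
# cooktop edges
for uv in((110,262),(395,262),(390,85),(117,85),(170,263)):P('top',uv,0)
```

```text
top (343, 208.6) 0.124 [ 0.603  -0.2538  0.124 ]
scene (333, 232.5) 0.122 [ 0.6057 -0.2567  0.122 ]
scene (333, 234) 0.113 [ 0.6087 -0.2567  0.113 ]
top (336.6, 213.6) 0.088 [ 0.5956 -0.2443  0.088 ]
top (304, 214) 0.01 [ 0.6043 -0.1699  0.01  ]
top (369.3, 214) 0.01 [ 0.6075 -0.346   0.01  ]
top (336, 246.8) 0.01 [ 0.5174 -0.2551  0.01  ]
top (336, 164.5) 0.012 [ 0.7435 -0.2581  0.012 ]
top (298.5, 214) 0.018 [ 0.6029 -0.1543  0.018 ]
top (376, 214) 0.018 [ 0.6067 -0.3619  0.018 ]
top (336, 252) 0.018 [ 0.5031 -0.2535  0.018 ]
top (179.8, 263.4) 0.032 [0.4644 0.1577 0.032 ]
top (150.8, 188) 0.032 [0.6648 0.2465 0.032 ]
top (178.8, 181) 0.032 [0.6854 0.1713 0.032 ]
len 0.21687706669645437 open 0.0780104862137407 yaw 0.2383766196833427 perp 0.2680767256105152
grip [0.54697009 0.17774786 0.032     ]
scene (145.83333333333334, 206.16666666666669) 0.032 [0.4692 0.1585 0.032 ]
scene (202.83333333333331, 151.66666666666666) 0.032 [0.6919 0.1713 0.032 ]
scene (175.83333333333334, 144.16666666666666) 0.032 [0.6701 0.2499 0.032 ]
top (237, 156) 0 [0.7669 0.0166 0.    ]
top (265, 158) 0.09 [ 0.7377 -0.061   0.09  ]
top (262, 166) 0.0 [ 0.7391 -0.0541  0.    ]
top (237, 140) 0.15 [0.7663 0.0098 0.15  ]
top (110, 262) 0 [0.4651 0.3529 0.    ]
top (395, 262) 0 [ 0.4808 -0.4131  0.    ]
top (390, 85) 0 [ 0.9847 -0.4183  0.    ]
top (117, 85) 0 [0.9756 0.3722 0.    ]
top (170, 263) 0 [0.4658 0.1898 0.    ]
```

Top view: knob at (343,209) gives (0.605,-0.256). Griddle centre is about (0.606,-0.257), with the handle along +x. Tongs pin is at (180,263) and the pads at (151,188) and (179,181), so the grip is near (0.55,0.178) with yaw about 0.25. The sizes agree with those given. I'll put the dome near (0.57,-0.03).

```bash
python3 -m pendant '[{"travel":[0,-0.05,-0.037],"twist":-0.1},{"travel":[0,-0.1,-0.074],"twist":-0.2},{"travel":[0,-0.147,-0.11],"twist":-0.29},{"travel":[0,-0.194,-0.145],"twist":-0.29},{"travel":[0,-0.241,-0.18],"twist":-0.29},{"travel":[0,-0.288,-0.215],"twist":-0.29},{"travel":[0,-0.335,-0.25],"twist":-0.29},{"travel":[0,-0.382,-0.285],"twist":-0.29},{"travel":[0,-0.421,-0.313],"twist":-0.29},{"travel":[0,-0.421,-0.313],"twist":-0.29}]' 1; python3 -c "
from h import *
to([.605,-.256,.2],1.571)"
```

```text
time: 1.35
position: [0.5026, 0.1952, 0.2219]
tool_rot: [-1.203, 1.218, 1.198]
ft_force: [-0.9, 0.8, -0.9]
grip_width: 1.001
t 1.35 p [0.5026 0.1952 0.2219] F [-0.9  0.8 -0.9] g 1.001
[[ 0.    -1.     0.012]
 [-0.004  0.012  1.   ]
 [-1.    -0.    -0.004]]
q [-0.685  0.084  0.28   1.737 -0.02   1.325  1.157]
travel [ 0.0235 -0.1078 -0.4499]
twist -0.012 or 3.129
```

```bash
python3 -m pendant '[{"travel":[0,-0.014,-0.055],"twist":-0.012},{"travel":[0,-0.028,-0.11],"twist":-0.012},{"travel":[0,-0.042,-0.165],"twist":-0.012},{"travel":[0,-0.056,-0.22],"twist":-0.012},{"travel":[0,-0.07,-0.275],"twist":-0.012},{"travel":[0,-0.084,-0.33],"twist":-0.012},{"travel":[0,-0.098,-0.385],"twist":-0.012},{"travel":[0.01,-0.105,-0.43],"twist":-0.012},{"travel":[0.023,-0.108,-0.45],"twist":-0.012},{"travel":[0.023,-0.108,-0.45],"twist":-0.012}]'; python3 -c "
from h import *
snap('top','t1');snap('scene','s1')
to([.605,-.256,.097],1.571)"
```

```text
time: 2.6
position: [0.6041, -0.2566, 0.1986]
tool_rot: [-1.208, 1.215, 1.209]
ft_force: [-0.2, 0.5, 0.3]
grip_width: 0.998
t 2.7 p [ 0.6056 -0.254   0.2002] F [-0.2 -0.1  0.7] g 1.001
[[-0.    -1.    -0.002]
 [-0.002 -0.002  1.   ]
 [-1.     0.    -0.002]]
q [-0.103  0.384  0.603  1.484 -0.218  1.341  2.087]
travel [ 0.1032  0.0005 -0.0018]
twist 0.001 or -3.14
```

View pics/t1.png

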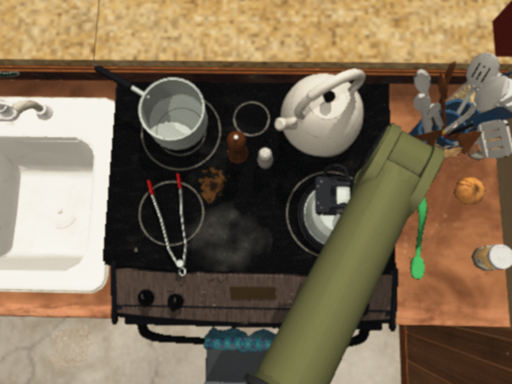

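View pics/s1.png

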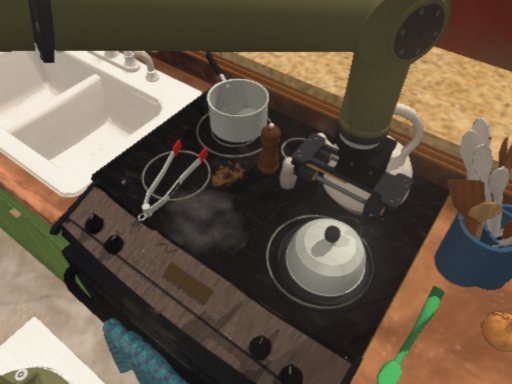

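Scene view: the gripper is above the knob (332,233) with its jaws spanning y, and nothing in the way. Descending.

```bash
python3 -m pendant '[{"travel":[0.03,0,-0.002],"twist":0},{"travel":[0.06,0,-0.002],"twist":0},{"travel":[0.085,0,-0.002],"twist":0},{"travel":[0.098,0,-0.002],"twist":0},{"travel":[0.103,0,-0.002],"twist":0},{"travel":[0.103,0,-0.002],"twist":0}]' 1; python3 -c "
from h import *
snap('scene','s2');state()
import cv2
cv2.imwrite('pics/s2a.png',cv2.resize(cv2.imread('pics/s2.png')[130:310,250:410],None,fx=3,fy=3,interpolation=2))"
```

```text
time: 3.45
position: [0.6061, -0.2559, 0.0979]
tool_rot: [-1.213, 1.209, 1.21]
ft_force: [0.8, 0.5, -0.1]
grip_width: 1.001
t 3.5 p [ 0.6062 -0.2562  0.0982] F [ 0.3 -0.1 -0.1] g 1.001
[[ 0.001 -1.    -0.002]
 [-0.002 -0.002  1.   ]
 [-1.    -0.001 -0.002]]
q [-0.083  0.464  0.577  1.596 -0.267  1.161  2.125]
```

View pics/s2a.png

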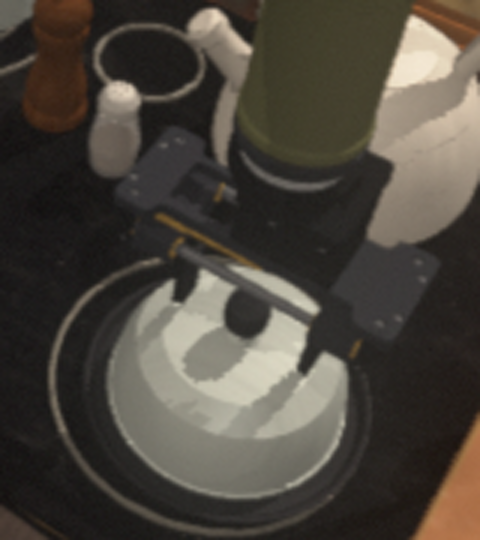

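The knob sits midway between the fingers. Closing.

```bash
python3 -m pendant '[{"travel":[0,0,0],"twist":0},{"travel":[0,0,0],"twist":0},{"travel":[0,0,0],"twist":0},{"travel":[0,0,0],"twist":0},{"travel":[0,0,0],"twist":0},{"travel":[0,0,0],"twist":0},{"travel":[0,0,0],"twist":0},{"travel":[0,0,0],"twist":0}]' -1 25; python3 -c "
from h import *
state()"
```

```text
time: 4.5
position: [0.6062, -0.2558, 0.0982]
tool_rot: [-1.212, 1.209, 1.209]
ft_force: [-0.6, 1.7, -0.4]
grip_width: 0.346
t 4.5 p [ 0.6062 -0.2558  0.0982] F [-0.6  1.7 -0.4] g 0.346
[[ 0.001 -1.    -0.002]
 [-0.002 -0.002  1.   ]
 [-1.    -0.001 -0.002]]
q [-0.083  0.464  0.576  1.596 -0.268  1.161  2.125]
```

```bash
python3 -m pendant '[{"travel":[-0.004,0,0],"twist":0},{"travel":[-0.012,0,0],"twist":0},{"travel":[-0.025,0,0],"twist":0},{"travel":[-0.04,0,0],"twist":0},{"travel":[-0.06,0,0],"twist":0},{"travel":[-0.08,0,0],"twist":0},{"travel":[-0.095,0,0],"twist":0},{"travel":[-0.1,0,0],"twist":0},{"travel":[-0.1,0,0],"twist":0}]'; python3 -c "
from h import *
snap('scene','s3');snap('top','t3')
to([.57,-.03,.2],1.571)
t=cv2.imread('pics/t3.png');cv2.imwrite('pics/t3a.png',cv2.resize(t[120:280,240:400],None,fx=3,fy=3,interpolation=2))"
```

```text
time: 5.62
position: [0.6061, -0.2556, 0.1983]
tool_rot: [-1.213, 1.209, 1.209]
ft_force: [-0.2, -0.0, -4.0]
grip_width: 0.348
t 5.725 p [ 0.6057 -0.2553  0.1973] F [ 0.6 -0.2 -3.7] g 0.346
[[-0.001 -1.    -0.002]
 [-0.001 -0.002  1.   ]
 [-1.     0.001 -0.001]]
q [-0.101  0.387  0.603  1.486 -0.221  1.337  2.092]
travel [-0.003   0.0352  0.2254]
twist 0.002 or -3.14
```

View pics/s3.png

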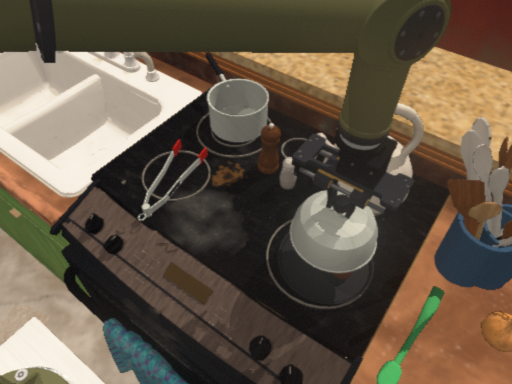

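The dome hangs level from the knob (force -4 N), and a roll shows under it at (345,272). Carrying it left.

```bash
python3 -m pendant '[{"travel":[0,0.001,0.008],"twist":0},{"travel":[0,0.005,0.03],"twist":0},{"travel":[0,0.009,0.06],"twist":0},{"travel":[0,0.015,0.095],"twist":0},{"travel":[0,0.02,0.13],"twist":0},{"travel":[0,0.026,0.165],"twist":0},{"travel":[0,0.031,0.195],"twist":0},{"travel":[0,0.034,0.216],"twist":0},{"travel":[0,0.035,0.2255],"twist":0},{"travel":[0,0.035,0.2255],"twist":0}]'; python3 -c "
from h import *
snap('scene','s4');snap('top','t4')
to([.57,-.03,.088],1.571)"
```

```text
time: 6.98
position: [0.57, -0.0294, 0.1968]
tool_rot: [-1.212, 1.209, 1.212]
ft_force: [0.4, -0.9, -2.4]
grip_width: 0.347
t 7.075 p [ 0.5702 -0.0313  0.197 ] F [-0.1 -1.  -4. ] g 0.346
[[-0.001 -1.    -0.001]
 [-0.002 -0.001  1.   ]
 [-1.     0.001 -0.002]]
q [-0.443  0.176  0.507  1.705 -0.086  1.284  1.654]
travel [1.09e-01 1.00e-04 1.50e-03]
twist 0.001 or -3.141
```

View pics/s4.png

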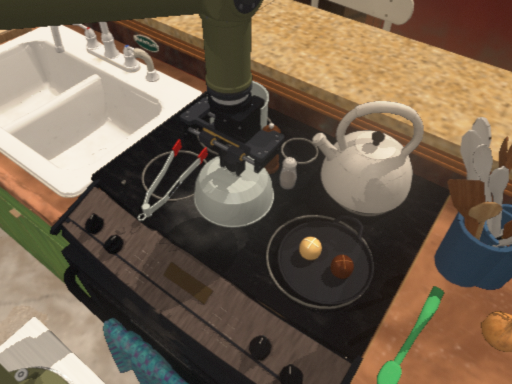

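View pics/t4.png

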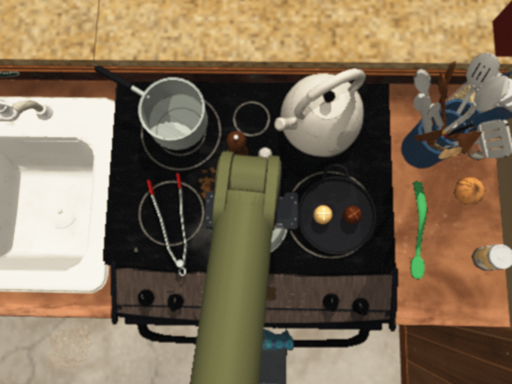

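The pale roll is on the left, at top (323,214), and the brown one on the right, at (353,214). Lowering the dome, slowly at the end.

```bash
python3 -m pendant '[{"travel":[0.008,0,0],"twist":0},{"travel":[0.025,0,0],"twist":0},{"travel":[0.045,0,0],"twist":0},{"travel":[0.065,0,0],"twist":0},{"travel":[0.083,0,0],"twist":0},{"travel":[0.095,0,0],"twist":0},{"travel":[0.102,0,0],"twist":0},{"travel":[0.104,0,0],"twist":0},{"travel":[0.105,0,0],"twist":0}]'; python3 -c "
from h import *
to([.57,-.03,.088],1.571)"
```

```text
time: 8.2
position: [0.5706, -0.0314, 0.0924]
tool_rot: [-1.212, 1.21, 1.209]
ft_force: [-0.4, -0.1, -3.0]
grip_width: 0.351
t 8.2 p [ 0.5706 -0.0314  0.0924] F [-0.4 -0.1 -3. ] g 0.351
[[ 0.    -1.    -0.001]
 [-0.002 -0.001  1.   ]
 [-1.    -0.    -0.002]]
q [-0.421  0.273  0.494  1.821 -0.143  1.083  1.697]
travel [0.0044 0.0006 0.0015]
twist 0.001 or -3.141
```

```bash
python3 -m pendant '[{"travel":[0.001,0,0],"twist":0},{"travel":[0.002,0,0],"twist":0},{"travel":[0.003,0,0],"twist":0},{"travel":[0.004,0,0],"twist":0},{"travel":[0.004,0,0],"twist":0}]'; python3 -c "
from h import *
state()"
```

```text
time: 8.82
position: [0.5705, -0.0314, 0.0883]
tool_rot: [-1.211, 1.21, 1.209]
ft_force: [0.1, -1.0, -3.5]
grip_width: 0.348
t 8.825 p [ 0.5705 -0.0314  0.0883] F [ 0.1 -1.  -3.5] g 0.348
[[ 0.    -1.    -0.001]
 [-0.002 -0.001  1.   ]
 [-1.    -0.    -0.002]]
q [-0.42   0.277  0.493  1.825 -0.146  1.075  1.699]
```

```bash
python3 -m pendant '[{"travel":[0.0005,0,0],"twist":0},{"travel":[0.001,0,0],"twist":0},{"travel":[0.001,0,0],"twist":0},{"travel":[0.001,0,0],"twist":0}]'; python3 -c "
from h import *
state()"
```

```text
time: 9.32
position: [0.5706, -0.0315, 0.0881]
tool_rot: [-1.211, 1.21, 1.209]
ft_force: [-3.0, -0.5, 5.8]
grip_width: 0.348
t 9.325 p [ 0.5706 -0.0315  0.0881] F [-3.  -0.5  5.8] g 0.348
[[ 0.001 -1.    -0.001]
 [-0.002 -0.001  1.   ]
 [-1.    -0.001 -0.002]]
q [-0.419  0.278  0.493  1.825 -0.146  1.075  1.699]
```

The dome is standing (the force flipped to +5.8 N). Releasing.

```bash
python3 -m pendant '[{"travel":[0,0,0],"twist":0},{"travel":[0,0,0],"twist":0},{"travel":[0,0,0],"twist":0},{"travel":[0,0,0],"twist":0},{"travel":[0,0,0],"twist":0},{"travel":[0,0,0],"twist":0}]' 1; python3 -m pendant '[{"travel":[-0.02,0,0],"twist":0},{"travel":[-0.05,0,0],"twist":0},{"travel":[-0.09,0,0],"twist":0},{"travel":[-0.12,0,0],"twist":0},{"travel":[-0.12,0,0],"twist":0}]'; python3 -c "
from h import *
snap('scene','s5')
to([.55,.178,.2],1.571+.25)"
```

```text
time: 10.07
position: [0.5706, -0.0315, 0.0881]
tool_rot: [-1.211, 1.21, 1.209]
ft_force: [-0.1, 0.2, -0.2]
grip_width: 0.939
time: 10.7
position: [0.5723, -0.0315, 0.2109]
tool_rot: [-1.213, 1.205, 1.205]
ft_force: [-0.1, 0.4, -0.1]
grip_width: 1.0
t 10.75 p [ 0.5712 -0.0313  0.209 ] F [-0.6 -0.5  0. ] g 1.002
[[ 0.003 -1.    -0.001]
 [-0.001 -0.001  1.   ]
 [-1.    -0.003 -0.001]]
q [-0.446  0.168  0.51   1.689 -0.083  1.304  1.651]
travel [0.0086 0.021  0.2094]
twist -0.249 or 2.892
```

View pics/s5.png

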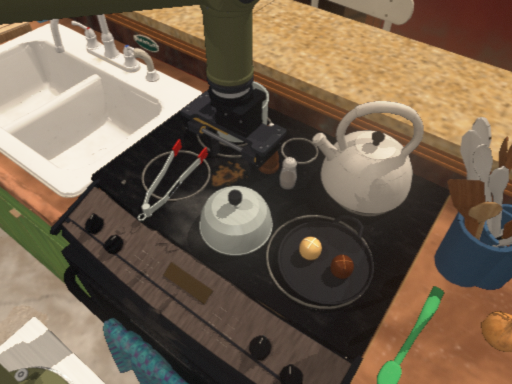

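The dome stands upright on the bare glass, clear of the griddle. Now I'll fit the tongs pose from both cameras.

Run:
```python
from h import *
from scipy.optimize import least_squares
L=np.array([[-.115,0,.030],[.105,.0395,.032],[.105,-.0395,.032]])
uvT=np.array([[179.8,263.4],[150.8,188],[178.8,181]])
s=lambda a,b:[130+a/6,130+b/6]
uvS=np.array([s(95,457),s(275,85),s(437,130)])
def W(p,L=L):
    c,n=np.cos(p[2]),np.sin(p[2]); return np.c_[p[0]+c*L[:,0]-n*L[:,1],p[1]+n*L[:,0]+c*L[:,1],L[:,2]]
f=lambda p:np.r_[(proj('top',W(p))-uvT).ravel(),(proj('scene',W(p))-uvS).ravel()]
r=least_squares(f,[.57,.2,.25]);print(r.x,np.round(r.fun,1))
for F,u,n in((0,uvT,'top'),(0,uvS,'scene')):
    q=least_squares(lambda p:(proj(n,W(p))-u).ravel(),[.57,.2,.25]);print(n,q.x,np.round(q.fun,1), W(q.x,np.array([[-.03,0,.016]])))
g=W(r.x,np.array([[-.03,0,.016]]))[0];print('grip',g)
to([g[0],g[1],.2],1.5708+r.x[2])
# overlay
for n,fn in(('top','t0'),('scene','s5')):
    im=cv2.imread(f'pics/{fn}.png');im=cv2.resize(im,None,fx=4,fy=4,interpolation=2)
    pts=np.array([[-.115,0,.032],[.105,.042,.032],[.105,-.042,.032],[-.03,.027,.026],[-.03,-.027,.026],[-.03,0,.016],[.129,.037,.016],[.129,-.037,.016]])
    for u in proj(n,W(r.x,pts)): cv2.drawMarker(im,tuple(int(v) for v in (u+.5)*4),(0,255,0),0,10,1)
    im=im[620:1090,520:900] if n=='top' else im[500:920,500:900]
    cv2.imwrite(f'pics/o_{n}.png',im)
# rolls
for n,u in(('top',(323,214)),('top',(353,214)),('scene',(311,248)),('scene',(342,266))): print(n,ray(n,u,.045 if n=='top' else .035))
```

```text
[0.57689776 0.18480131 0.24126248] [ 0.3 -0.3 -0.5 -1.7 -0.  -1.  -0.7  1.8  0.3  0.4 -0.9  0.7]
top [0.57421982 0.18444579 0.23979401] [ 0.3  0.7 -0.4 -0.7  0.1 -0.1] [[0.54507822 0.17732071 0.016     ]]
scene [0.58029352 0.18633017 0.24256978] [-0.1  0.6  0.7 -0.5 -0.6 -0.3] [[0.55117181 0.17912424 0.016     ]]
grip [0.54776665 0.17763345 0.016     ]
t 10.75 p [ 0.5712 -0.0313  0.209 ] F [-0.6 -0.5  0. ] g 1.002
[[ 0.003 -1.    -0.001]
 [-0.001 -0.001  1.   ]
 [-1.    -0.003 -0.001]]
q [-0.446  0.168  0.51   1.689 -0.083  1.304  1.651]
travel [0.0086 0.0233 0.209 ]
twist -0.241 or 2.901
top [ 0.60017707 -0.21620795  0.045     ]
top [ 0.60160138 -0.29473801  0.045     ]
scene [ 0.60138997 -0.22013263  0.035     ]
scene [ 0.6019912  -0.29631016  0.035     ]
```

View pics/o_top.png

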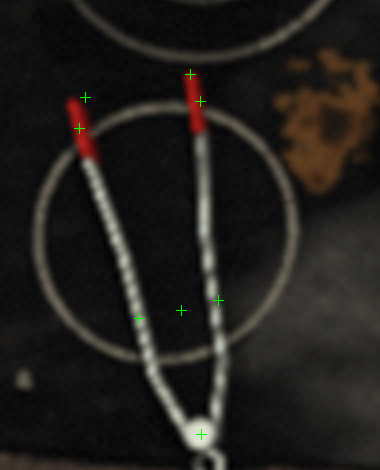

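View pics/o_scene.png

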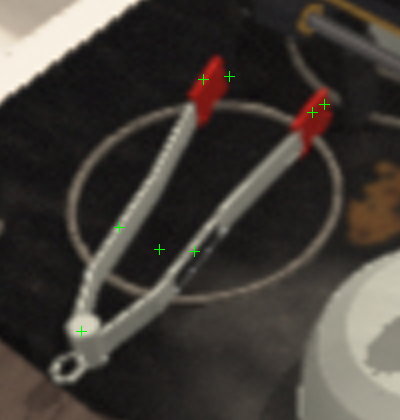

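Overlay: the model matches the tongs to within about 3 mm; at the grip it needs a shift of about 2 mm towards +y. Moving over it.

```bash
python3 -m pendant '[{"travel":[0,0.003,0.03],"twist":-0.08},{"travel":[0,0.009,0.08],"twist":-0.16},{"travel":[0,0.014,0.13],"twist":-0.242},{"travel":[0,0.019,0.175],"twist":-0.242},{"travel":[0,0.023,0.203],"twist":-0.242},{"travel":[0,0.0235,0.2105],"twist":-0.242},{"travel":[0,0.0235,0.2105],"twist":-0.242}]' 1; python3 -c "
from h import *
to([.5475,.179,.09],1.571+.242)"
```

```text
time: 11.62
position: [0.547, 0.1791, 0.2078]
tool_rot: [-1.389, 1.085, 1.385]
ft_force: [0.5, -0.6, 0.6]
grip_width: 0.995
t 11.625 p [0.547  0.1791 0.2078] F [ 0.5 -0.6  0.6] g 0.995
[[ 0.001 -0.97  -0.242]
 [-0.003 -0.242  0.97 ]
 [-1.    -0.001 -0.003]]
q [-0.667  0.171  0.341  1.675 -0.056  1.305  1.499]
travel [ 1.178e-01 -4.000e-04  1.000e-04]
twist 0.002 or -3.14
```

```bash
python3 -m pendant '[{"travel":[0.03,0,0],"twist":0},{"travel":[0.07,0,0],"twist":0},{"travel":[0.105,0,0],"twist":0},{"travel":[0.13,0,0],"twist":0},{"travel":[0.14,0,0],"twist":0},{"travel":[0.14,0,0],"twist":0}]' 1; python3 -c "
from h import *
snap('scene','s6')
to([.5475,.179,.004],1.571+.242)
cv2.imwrite('pics/s6a.png',cv2.resize(cv2.imread('pics/s6.png')[90:240,110:310],None,fx=4,fy=4,interpolation=2))"
```

```text
time: 12.38
position: [0.5472, 0.1776, 0.0676]
tool_rot: [-1.389, 1.087, 1.384]
ft_force: [0.4, 0.4, 1.0]
grip_width: 0.997
t 12.425 p [0.5478 0.1781 0.0685] F [-0.4  0.  -0.7] g 0.999
[[ 0.002 -0.971 -0.241]
 [-0.002 -0.241  0.971]
 [-1.    -0.002 -0.003]]
q [-0.646  0.296  0.329  1.826 -0.106  1.036  1.538]
travel [0.0645 0.0002 0.0011]
twist 0.001 or -3.141
```

View pics/s6a.png

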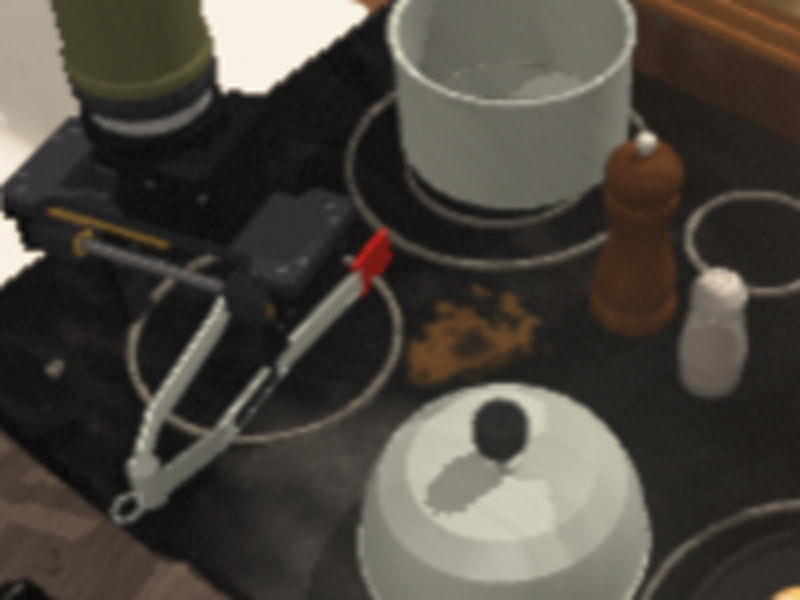

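The gripper is above the arms and square to them. Descending the rest of the way.

```bash
python3 -m pendant '[{"travel":[0.015,0,0.001],"twist":0},{"travel":[0.03,0,0.001],"twist":0},{"travel":[0.045,0,0.001],"twist":0},{"travel":[0.055,0,0.001],"twist":0},{"travel":[0.061,0,0.001],"twist":0},{"travel":[0.0635,0,0.001],"twist":0},{"travel":[0.0635,0,0.001],"twist":0}]' 1; python3 -c "
from h import *
snap('scene','s7')
to([.5475,.179,.004],1.571+.242)
cv2.imwrite('pics/s7a.png',cv2.resize(cv2.imread('pics/s7.png')[90:240,110:310],None,fx=4,fy=4,interpolation=2))"
```

```text
time: 13.3
position: [0.5479, 0.179, 0.0051]
tool_rot: [-1.389, 1.085, 1.383]
ft_force: [0.4, -0.4, -0.7]
grip_width: 1.001
t 13.35 p [0.548  0.179  0.0053] F [-0.3  0.4  0.6] g 0.997
[[ 0.003 -0.971 -0.241]
 [-0.002 -0.241  0.971]
 [-1.    -0.002 -0.003]]
q [-0.632  0.378  0.315  1.868 -0.141  0.916  1.562]
travel [0.0013 0.0005 0.0001]
twist 0.001 or -3.141
```

View pics/s7a.png

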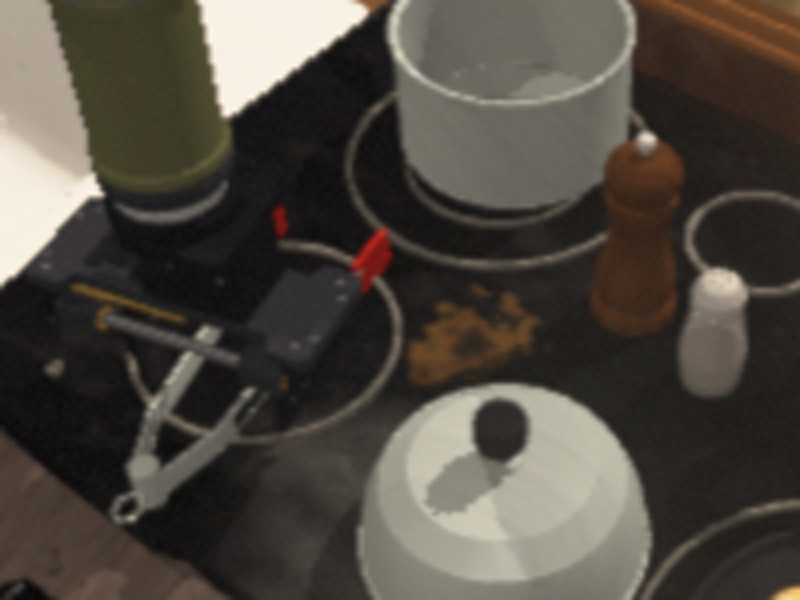

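The fingers straddle both arms. Closing to about 50 mm.

```bash
python3 -m pendant '[{"travel":[0,0,0],"twist":0},{"travel":[0,0,0],"twist":0},{"travel":[0,0,0],"twist":0},{"travel":[0,0,0],"twist":0},{"travel":[0,0,0],"twist":0},{"travel":[0,0,0],"twist":0},{"travel":[0,0,0],"twist":0}]' 0.14 15; python3 -c "
from h import *
snap('top','t8');snap('scene','s8');state()"
```

```text
time: 14.22
position: [0.5481, 0.1791, 0.0054]
tool_rot: [-1.389, 1.084, 1.383]
ft_force: [1.2, -0.2, 0.7]
grip_width: 0.576
t 14.325 p [0.5481 0.1791 0.0054] F [-0.  -0.4  0.3] g 0.574
[[ 0.003 -0.971 -0.241]
 [-0.002 -0.241  0.971]
 [-1.    -0.002 -0.003]]
q [-0.632  0.378  0.315  1.868 -0.141  0.916  1.562]
```

View pics/t8.png

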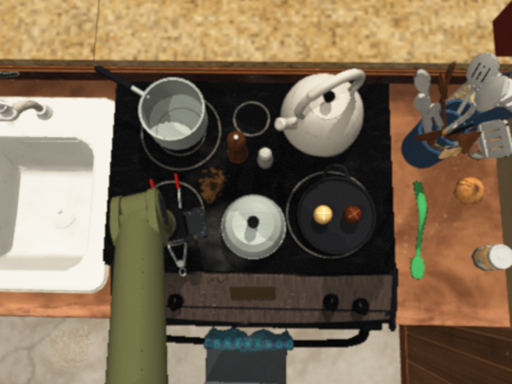

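```bash
python3 -m pendant '[{"travel":[-0.003,0,0],"twist":0},{"travel":[-0.01,0,0],"twist":0},{"travel":[-0.025,0,0],"twist":0},{"travel":[-0.045,0,0],"twist":0},{"travel":[-0.07,0,0],"twist":0},{"travel":[-0.1,0,0],"twist":0},{"travel":[-0.13,0,0],"twist":0},{"travel":[-0.155,0,0],"twist":0},{"travel":[-0.165,0,0],"twist":0},{"travel":[-0.165,0,0],"twist":0}]'; python3 -c "
from h import *
snap('top','t9');snap('scene','s9');state()"
```

```text
time: 15.58
position: [0.5479, 0.1795, 0.1711]
tool_rot: [-1.389, 1.083, 1.382]
ft_force: [-0.3, 0.7, -2.2]
grip_width: 0.574
t 15.675 p [0.547  0.1792 0.1694] F [ 0.7  1.  -0.9] g 0.568
[[ 0.001 -0.971 -0.241]
 [-0.003 -0.241  0.971]
 [-1.    -0.001 -0.003]]
q [-0.665  0.197  0.341  1.725 -0.066  1.231  1.506]
```

View pics/s9.png

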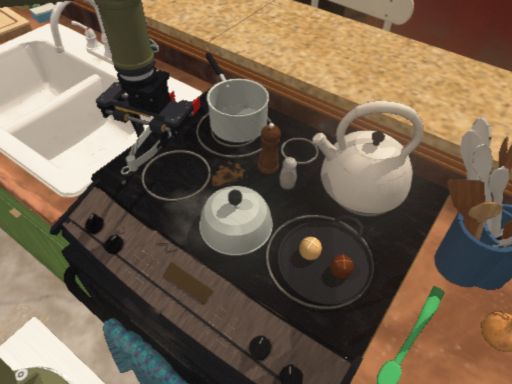

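View pics/t9.png

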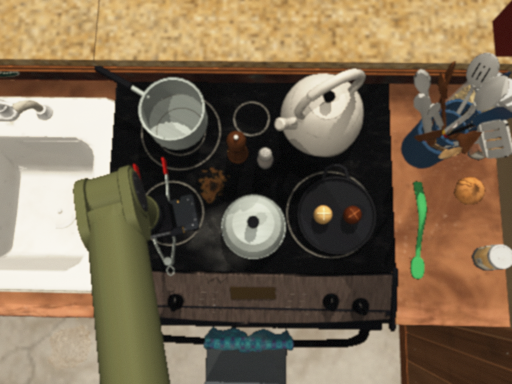

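The tongs are held level, with the opening at 50 mm. Moving over the griddle, turning them to yaw 0.

```bash
python3 -m pendant '[{"travel":[-0.002,0.003,-0.006],"twist":0.01},{"travel":[-0.006,0.008,-0.018],"twist":0.03},{"travel":[-0.011,0.017,-0.037],"twist":0.05},{"travel":[-0.016,0.028,-0.06],"twist":0.07},{"travel":[-0.02,0.04,-0.085],"twist":0.09},{"travel":[-0.02,0.053,-0.112],"twist":0.11},{"travel":[-0.02,0.065,-0.139],"twist":0.13},{"travel":[-0.02,0.078,-0.165],"twist":0.14},{"travel":[-0.02,0.088,-0.188],"twist":0.15},{"travel":[-0.02,0.094,-0.2],"twist":0.15}]'; python3 -c "
from h import *
to([.468,-.2185,.19],1.571)"
```

```text
time: 16.92
position: [0.5035, -0.0396, 0.19]
tool_rot: [-1.279, 1.166, 1.273]
ft_force: [0.1, -0.5, -0.5]
grip_width: 0.568
t 16.925 p [ 0.5035 -0.0396  0.19  ] F [ 0.1 -0.5 -0.5] g 0.568
[[ 0.002 -0.996 -0.091]
 [-0.003 -0.091  0.996]
 [-1.    -0.001 -0.003]]
q [-0.476  0.021  0.51   1.867 -0.008  1.255  1.698]
travel [ 0.0004  0.0516 -0.1749]
twist 0.091 or -3.051
```

```bash
python3 -m pendant '[{"travel":[0,0.003,-0.01],"twist":0.01},{"travel":[0,0.009,-0.03],"twist":0.03},{"travel":[0,0.017,-0.055],"twist":0.05},{"travel":[0,0.025,-0.083],"twist":0.07},{"travel":[0,0.033,-0.11],"twist":0.08},{"travel":[0,0.04,-0.135],"twist":0.09},{"travel":[0,0.046,-0.156],"twist":0.091},{"travel":[0,0.05,-0.17],"twist":0.091},{"travel":[0,0.0515,-0.175],"twist":0.091},{"travel":[0,0.0515,-0.175],"twist":0.091}]'; python3 -c "
from h import *
snap('top','t10');snap('scene','s10');to([.468,-.2185,.19],1.571)
cv2.imwrite('pics/t10a.png',cv2.resize(cv2.imread('pics/t10.png')[150:290,250:400],None,fx=4,fy=4,interpolation=2))
cv2.imwrite('pics/s10a.png',cv2.resize(cv2.imread('pics/s10.png')[130:330,180:400],None,fx=3,fy=3,interpolation=2))
"
```

```text
time: 18.18
position: [0.4681, -0.2184, 0.1903]
tool_rot: [-1.212, 1.21, 1.207]
ft_force: [-0.1, -0.2, -1.4]
grip_width: 0.567
t 18.275 p [ 0.4684 -0.2176  0.1903] F [ 0.  -0.5 -0.9] g 0.574
[[ 0.001 -1.    -0.001]
 [-0.002 -0.001  1.   ]
 [-1.    -0.001 -0.002]]
q [-0.284  0.048  0.692  1.847 -0.031  1.255  1.989]
travel [ 0.0003  0.0004 -0.0009]
twist 0.001 or -3.141
```

View pics/t10a.png

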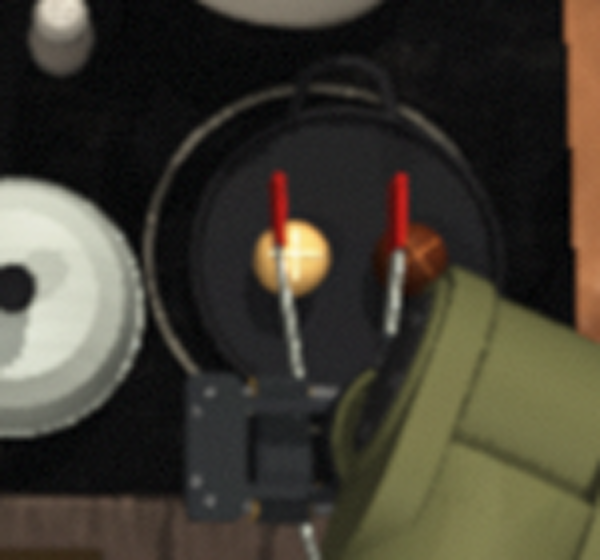

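View pics/s10a.png

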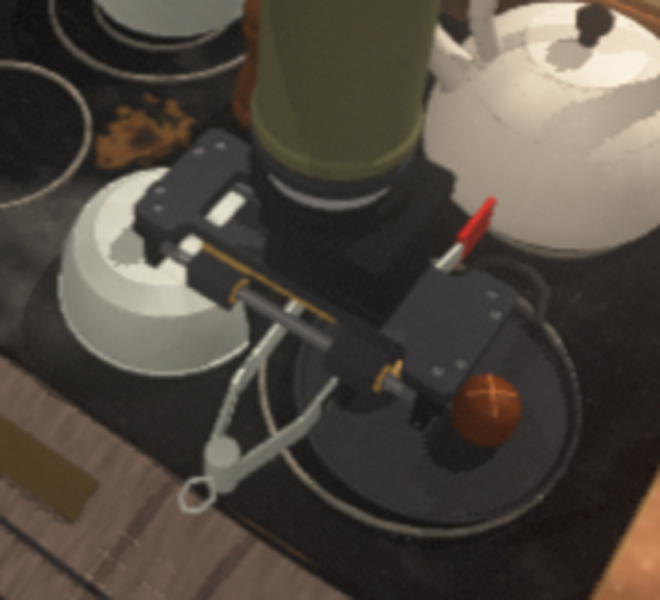

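Run:
```python
from h import *
for z in (.205,.218,.23):
    a=ray('top',(250+281/4,150+209/4),z);b=ray('top',(250+399.5/4,150+209/4),z);print(z,np.round((a+b)/2,4),a[1]-b[1])
e=ray('scene',(180+478/3,130+235/3),.218);print('scene right pad',e)
# roll refine by colour blobs
for n in('top','scene'):
    im=cv2.cvtColor(cv2.imread(f"pics/{'t9' if n=='top' else 's9'}.png"),cv2.COLOR_BGR2RGB).astype(int)
    r,g,b=im[...,0],im[...,1],im[...,2]
    m=(r>150)&(r-b>40)&(g>120)
    sl=(slice(195,235),slice(305,370)) if n=='top' else (slice(230,290),slice(290,365))
    k=np.zeros_like(m);k[sl]=m[sl];ys,xs=np.nonzero(k);print(n,len(xs),xs.min(),xs.max(),ys.min(),ys.max(),'ctr',ray(n,(xs.mean(),ys.mean()),.032 if n=='top' else .032))
    m=(r>60)&(r-b>35)&(g<120);k=np.zeros_like(m);k[sl]=m[sl];k2=np.nonzero(k);print(' brown',len(k2[0]),ray(n,(np.mean(k2[1]),np.mean(k2[0])),.032))
```

```text
0.205 [ 0.6046 -0.2206  0.205 ] 0.06724084630604854
0.218 [ 0.6023 -0.2183  0.218 ] 0.06637102531451006
0.23 [ 0.6003 -0.2163  0.23  ] 0.06556811363001297
scene right pad [ 0.59173235 -0.25971534  0.218     ]
top 191 316 331 205 220 ctr [ 0.60615941 -0.21932907  0.032     ]
 brown 293 [ 0.60250212 -0.26882067  0.032     ]
scene 228 303 321 237 252 ctr [ 0.61291822 -0.21680632  0.032     ]
 brown 574 [ 0.60123469 -0.26769795  0.032     ]
```

The pads' midpoint measures (0.602,-0.218), level, with a gap of about 61 mm. The pale roll measures about (0.606,-0.219) in the same camera. I'll shift +4 mm in x and lower to just above the roll.

```bash
python3 -m pendant '[{"travel":[0.006,-0.002,-0.001],"twist":0},{"travel":[0.02,-0.004,-0.001],"twist":0},{"travel":[0.04,-0.004,-0.001],"twist":0},{"travel":[0.062,-0.004,-0.001],"twist":0},{"travel":[0.082,-0.004,-0.001],"twist":0},{"travel":[0.098,-0.004,-0.001],"twist":0},{"travel":[0.107,-0.004,-0.001],"twist":0},{"travel":[0.11,-0.004,-0.001],"twist":0},{"travel":[0.11,-0.004,-0.001],"twist":0}]'; python3 -c "
from h import *
snap('top','t11');snap('scene','s11');to([.472,-.219,.0235],1.571)
cv2.imwrite('pics/t11a.png',cv2.resize(cv2.imread('pics/t11.png')[150:290,250:400],None,fx=4,fy=4,interpolation=2))
cv2.imwrite('pics/s11a.png',cv2.resize(cv2.imread('pics/s11.png')[130:330,180:400],None,fx=3,fy=3,interpolation=2))
"
```

```text
time: 19.4
position: [0.4728, -0.219, 0.0805]
tool_rot: [-1.213, 1.209, 1.207]
ft_force: [0.9, 0.1, -1.6]
grip_width: 0.57
t 19.5 p [ 0.473  -0.219   0.0809] F [-0.3  0.6 -1.4] g 0.573
[[ 0.003 -1.    -0.001]
 [-0.002 -0.001  1.   ]
 [-1.    -0.003 -0.002]]
q [-0.245  0.192  0.69   1.959 -0.14   1.035  2.079]
travel [0.0574 0.0012 0.0002]
twist 0.001 or -3.141
```

View pics/t11a.png

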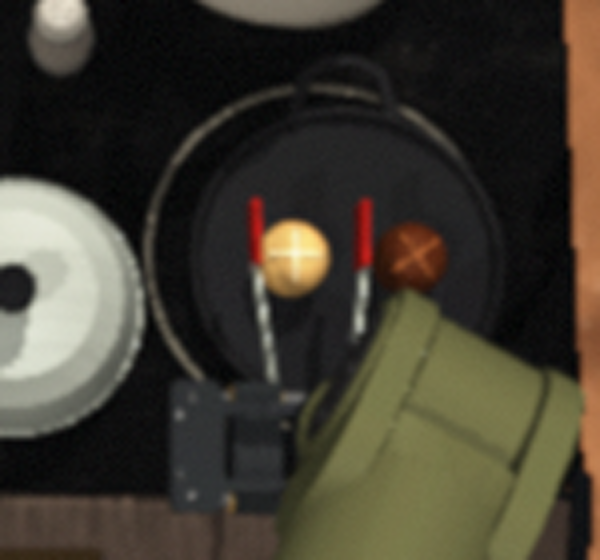

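View pics/s11a.png

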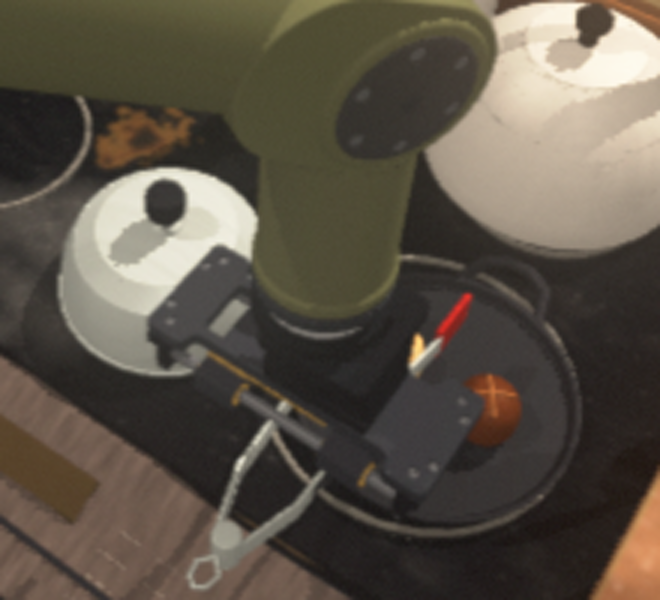

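Run:
```python
from h import *
a=ray('top',(250+257/4,150+232/4),.1077);b=ray('top',(250+364.5/4,150+233/4),.1077);print('pads',(a+b)/2,a-b)
for z in (.0305,.04): print('roll',ray('top',(250+293/4,150+258.5/4),z))
print(proj('top',[[.605,-.219,.0305]])*4-[[1000,600]], 'brown',ray('top',(250+412/4,150+256/4),.0305))
# scene: right pad outer face centre, expected if level
y=b[1]-.0025
for z in(.0917,): print(proj('scene',[[a[0],y,z],[a[0]+.019,y,z+.016],[a[0]-.019,y,z-.016]])*3-[[540,390]])
```

```text
pads [ 0.6061104  -0.21886924  0.1077    ] [-0.00056117  0.06678339  0.        ]
roll [ 0.60060722 -0.2189616   0.0305    ]
roll [ 0.59924602 -0.21757646  0.04      ]
[[292.99460164 251.9657393 ]] brown [ 0.60371722 -0.29782166  0.0305    ]
[[449.51029895 330.88558663]
 [466.56487707 299.27083239]
 [432.53672834 362.350174  ]]
```

The pads are level and centred on the roll in y to 1 mm. I'll shift -3 mm in x and descend straight around it.

```bash
python3 -m pendant '[{"travel":[0.005,0.003,0],"twist":0},{"travel":[0.012,0.003,0],"twist":0},{"travel":[0.02,0.003,0],"twist":0},{"travel":[0.028,0.003,0],"twist":0},{"travel":[0.036,0.003,0],"twist":0},{"travel":[0.044,0.003,0],"twist":0},{"travel":[0.051,0.003,0],"twist":0},{"travel":[0.055,0.003,0],"twist":0},{"travel":[0.057,0.003,0],"twist":0},{"travel":[0.057,0.003,0],"twist":0}]'; python3 -c "
from h import *
snap('top','t12');snap('scene','s12');to([.472,-.219,.0235],1.571)
cv2.imwrite('pics/t12a.png',cv2.resize(cv2.imread('pics/t12.png')[150:290,250:400],None,fx=4,fy=4,interpolation=2))
cv2.imwrite('pics/s12a.png',cv2.resize(cv2.imread('pics/s12.png')[130:330,180:400],None,fx=3,fy=3,interpolation=2))
"
```

```text
time: 20.75
position: [0.4702, -0.2193, 0.0239]
tool_rot: [-1.213, 1.208, 1.207]
ft_force: [-1.0, 0.5, -1.1]
grip_width: 0.572
t 20.85 p [ 0.4704 -0.2193  0.0241] F [ 0.2  0.  -0.6] g 0.575
[[ 0.003 -1.    -0.001]
 [-0.003 -0.001  1.   ]
 [-1.    -0.003 -0.003]]
q [-0.212  0.276  0.669  2.008 -0.213  0.922  2.139]
travel [ 0.0006 -0.0016  0.0003]
twist 0.001 or -3.141
```

View pics/t12a.png

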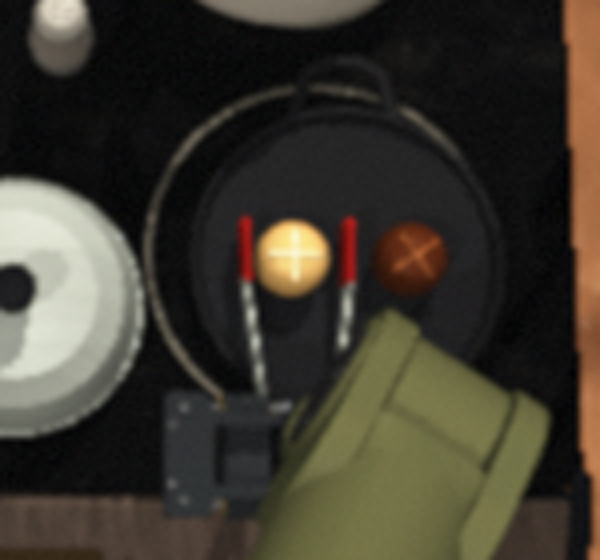

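View pics/s12a.png

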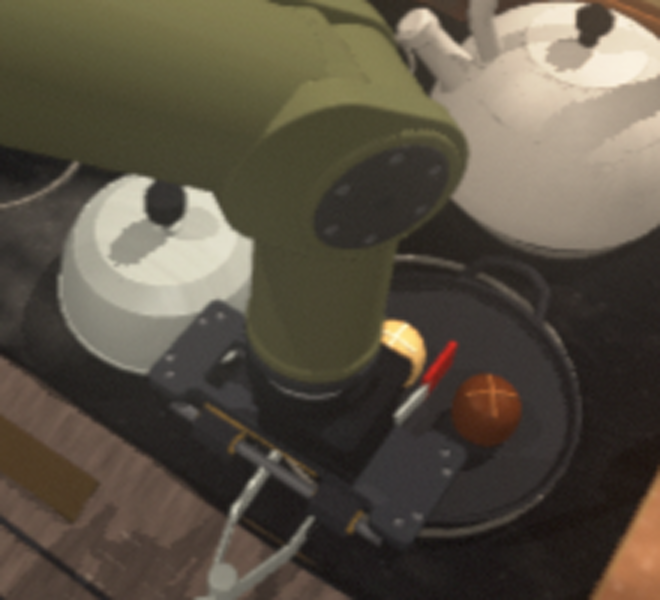

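The pads straddle the roll, with no contact with either roll. In the top view their midpoint (298,250) is about 4 mm too far in x and 3 mm off in y from the roll (293,257). Correcting that, then closing.

```bash
python3 -m pendant '[{"travel":[0,0.002,0.001],"twist":0},{"travel":[0,0.004,0.0025],"twist":0},{"travel":[0,0.004,0.0025],"twist":0},{"travel":[0,0.004,0.0025],"twist":0}]'; python3 -m pendant '[{"travel":[0,0,0],"twist":0},{"travel":[0,0,0],"twist":0},{"travel":[0,0,0],"twist":0}]' 0.05 15;  python3 -m pendant '[{"travel":[0,0,0],"twist":0},{"travel":[0,0,0],"twist":0},{"travel":[0,0,0],"twist":0},{"travel":[0,0,0],"twist":0}]' -0.2 30; python3 -c "
from h import *
snap('top','t13');snap('scene','s13');state()
cv2.imwrite('pics/t13a.png',cv2.resize(cv2.imread('pics/t13.png')[150:290,250:400],None,fx=4,fy=4,interpolation=2))
"
```

```text
time: 21.35
position: [0.4665, -0.2167, 0.0242]
tool_rot: [-1.214, 1.208, 1.206]
ft_force: [-1.2, 0.0, -0.9]
grip_width: 0.577
time: 21.72
position: [0.4665, -0.2168, 0.0242]
tool_rot: [-1.214, 1.208, 1.206]
ft_force: [-0.6, 0.1, -1.7]
grip_width: 0.532
time: 22.22
position: [0.4665, -0.2168, 0.0242]
tool_rot: [-1.214, 1.208, 1.206]
ft_force: [0.4, -0.2, -0.2]
grip_width: 0.499
t 22.325 p [ 0.4665 -0.2168  0.0242] F [-0.6  1.  -1.2] g 0.5
[[ 0.003 -1.    -0.001]
 [-0.003 -0.001  1.   ]
 [-1.    -0.003 -0.003]]
q [-0.218  0.266  0.67   2.019 -0.206  0.918  2.132]
```

View pics/t13a.png

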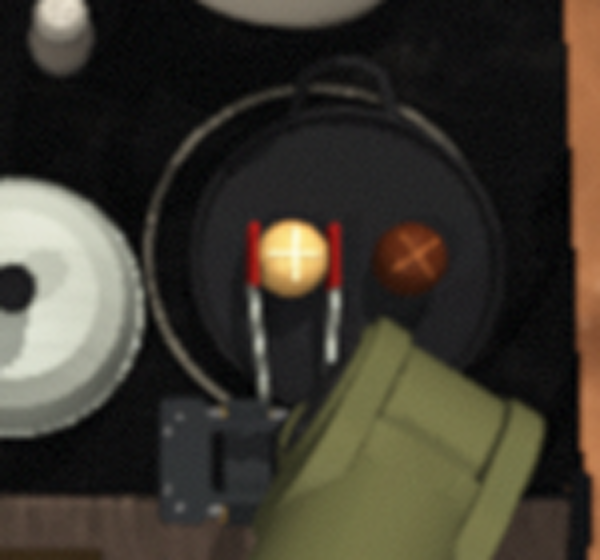

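The opening stopped at 0.50 (43.5 mm), so the tongs are shut on the roll. Lifting straight up.

```bash
python3 -m pendant '[{"travel":[-0.002,0,0],"twist":0},{"travel":[-0.006,0,0],"twist":0},{"travel":[-0.012,0,0],"twist":0},{"travel":[-0.02,0,0],"twist":0},{"travel":[-0.028,0,0],"twist":0},{"travel":[-0.034,0,0],"twist":0},{"travel":[-0.038,0,0],"twist":0},{"travel":[-0.04,0,0],"twist":0}]'; python3 -c "
from h import *
snap('top','t14');state()
cv2.imwrite('pics/t14a.png',cv2.resize(cv2.imread('pics/t14.png')[150:290,250:400],None,fx=4,fy=4,interpolation=2))
"
```

```text
time: 23.32
position: [0.4664, -0.2167, 0.0644]
tool_rot: [-1.214, 1.208, 1.206]
ft_force: [0.5, 0.2, -1.5]
grip_width: 0.502
t 23.375 p [ 0.4664 -0.2167  0.0645] F [ 0.1  0.6 -1.5] g 0.499
[[ 0.004 -1.    -0.001]
 [-0.003 -0.001  1.   ]
 [-1.    -0.004 -0.003]]
q [-0.244  0.199  0.688  1.99  -0.149  0.998  2.087]
```

View pics/t14a.png

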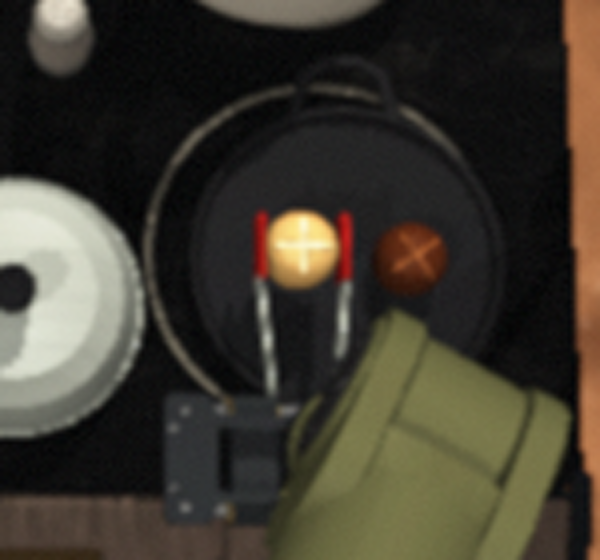

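The roll rises with the pads and the brown one stays. Continuing another 100 mm.

```bash
python3 -m pendant '[{"travel":[-0.003,0,0],"twist":0},{"travel":[-0.01,0,0],"twist":0},{"travel":[-0.022,0,0],"twist":0},{"travel":[-0.037,0,0],"twist":0},{"travel":[-0.053,0,0],"twist":0},{"travel":[-0.068,0,0],"twist":0},{"travel":[-0.081,0,0],"twist":0},{"travel":[-0.091,0,0],"twist":0},{"travel":[-0.097,0,0],"twist":0},{"travel":[-0.1,0,0],"twist":0}]'; python3 -m pendant '[{"travel":[0,0,0],"twist":0},{"travel":[0,0,0],"twist":0},{"travel":[0,0,0],"twist":0},{"travel":[0,0,0],"twist":0}]'; python3 -c "
from h import *
snap('top','t15');snap('scene','s15');s,_=state()
print(np.round(s['qd'],3))
cv2.imwrite('pics/t15a.png',cv2.resize(cv2.imread('pics/t15.png')[150:290,200:400],None,fx=4,fy=4,interpolation=2))
"
```

```text
time: 24.62
position: [0.466, -0.2164, 0.1646]
tool_rot: [-1.214, 1.208, 1.206]
ft_force: [0.3, -0.3, -1.3]
grip_width: 0.498
time: 25.12
position: [0.4659, -0.2164, 0.1645]
tool_rot: [-1.214, 1.208, 1.207]
ft_force: [0.5, 0.3, -1.6]
grip_width: 0.501
t 25.225 p [ 0.466  -0.2164  0.1645] F [ 0.4 -0.4 -1.8] g 0.497
[[ 0.003 -1.    -0.001]
 [-0.003 -0.001  1.   ]
 [-1.    -0.003 -0.003]]
q [-0.285  0.064  0.698  1.888 -0.043  1.201  2.   ]
[ 0.001 -0.001 -0.001 -0.001 -0.001 -0.     0.001]
```

View pics/t15a.png

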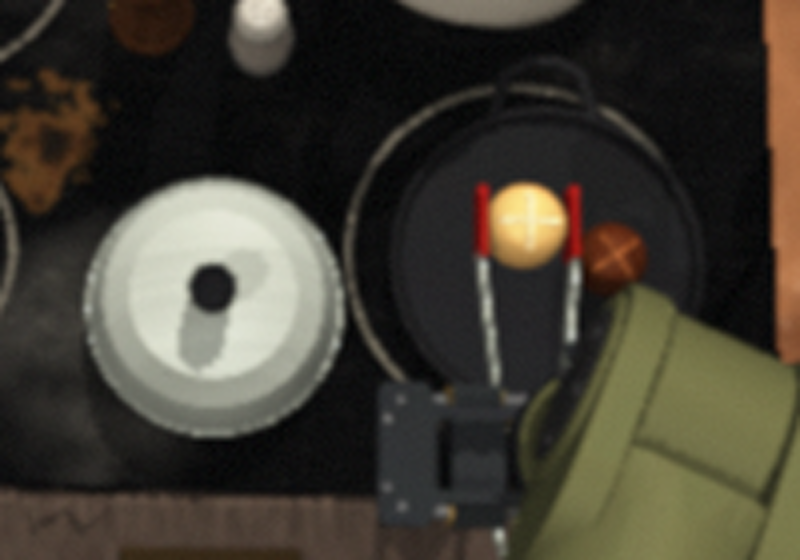

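View pics/s15.png

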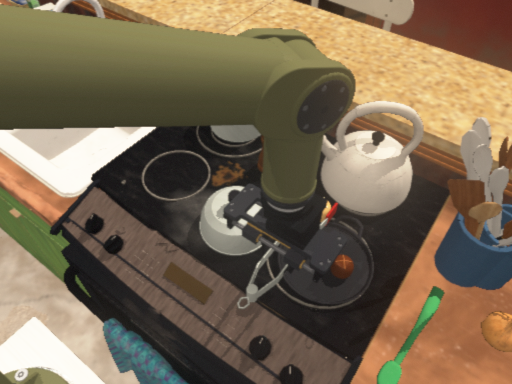

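The roll is held steady between the pads, 140 mm up; the dome, brown roll, griddle and shaker show no movement. Handing in.

```bash
python3 -c "
from h import *
print(proj('top',[[.602,-.217,.17]])*4-[[800,600]])
print(ctrl.close_job()); state()"
```

```text
[[523.97655583 223.07981779]]
the job is handed in; nothing more can be done
None
the job is handed in; nothing more can be done
```

The job is done and handed in at about 25 s. The pale roll is held in the tongs over the griddle, about 14 cm above where it lay.

- **Dome:** I lifted it by the knob and set it rim down on the bare cooktop at about (0.57, -0.03). The force at touchdown was about 6 N. It stands upright, about 3 cm clear of the griddle.
- **Tongs and roll:** I carried the tongs with the arms pressed in to about 50 mm. They closed on the roll at an opening of 43.5 mm, as expected for a shut roll, and I lifted straight up 140 mm.
- **Last checks:**
  - The arm was still and the opening steady at 0.50.
  - In the last top picture, the roll sat between the pads at the pixel predicted for about 0.17 m height.
  - The brown roll was still on the griddle. The griddle, dome and salt shaker looked unmoved.
  - The fingers held only the tongs and were never near the rolls.
- **Not fully checked:** the pepper mill was hidden in the last scene picture and only partly visible from above, but nothing went near it. The wrist force was only read between moves.
- **Disagreement:** the two cameras differed by 3 to 7 mm in x. I relied on the top camera and corrected by eye before closing the tongs.

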